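Take the bottom reading of a sample jar with the bench depth gauge

TASK

Take the bottom reading of the empty glass jar that stands under the bench depth gauge: lower the gauge rod gently by its black head until its foot touches the inside bottom of the jar. Then swing the orange clamp lever fully down to lock the slide at that height, let go, and leave the jars and everything else standing where they are.

Things in the scene. Friction and masses are not known exactly. Their poses are not given: they have to be found in the camera images.
- gauge: bench depth gauge, fixed: grey base plate 178 x 136 x 12 mm, steel column 25 mm thick and 205 mm high at its rear, and on an arm a slide block (46 mm wide, from 140 to 182 mm height) straight above the jar. Origin on the bench below the rod's axis; z up; x points from the rod to the column, 88 mm away; the lever is on the block's -x face and sticks out to -y
- rod: gauge rod: upright square steel bar 10 mm thick, 218 mm long with foot (dark disc 18 mm across) and head. Origin at the centre of the foot's underside, z up. It slides straight up and down by 113 mm; fully raised its origin is 128 mm above the bench. Lever open: it stays at any height by friction; pushing it down takes about 1 to 2 N, lifting it about 5 to 6 N. Lever fully down: it is clamped
- rod_head (a point): middle of the round black head at the top of the rod, 26 mm in diameter and 33 mm high, straight above the foot by 202 mm; the place to hold the rod from above. The head's top is 16 mm above this point. It never comes lower than 38 mm above the top of the slide block
- lever (a joint): orange clamp lever. 0 = open (slants up about 34 degrees above level), 1.0 rad = end stop, fully down (about 23 degrees below level), locked; growing = end going down, clockwise seen from its side. Its hinge runs along the gauge's x. It starts between 0 and 0.15, stays where it is left and needs about 2 to 4 N at its end, most near the stop
- hub (a point): point on the lever's hinge axis, 31 mm in front (-x of the gauge) of the rod axis, 153 mm above the bench
- lever_grip (a point): point on the centre line of the lever's handle, 80 mm from the hinge axis and 2 mm further to the front than hub; the handle is a round bar 17 mm thick here, its end 91 mm from the hinge axis. When open it is at 198 mm height, when fully down at 122 mm. Press here from above
- jar_clear: clear glass jar, 84 mm outside diameter, 90 mm high, wall 4 mm, inside bottom 6 mm above its underside; origin at the centre of its underside, z up. One of the two jars stands on the gauge's base plate under the rod (within 8 mm of the axis), the other is a spare on the drip mat; both undersides are 12 mm above the bench
- jar_green: green glass jar, same outside size as the clear one, but its inside bottom is 16 mm above its underside; origin at the centre of its underside, z up
- jar_clear_floor (a point): centre of the clear jar's inside bottom
- jar_green_floor (a point): centre of the green jar's inside bottom
- drip_mat: teal ribbed rubber mat 150 x 130 x 12 mm, fixed, beside the gauge on its +y side; origin at the centre of its underside
- stopper: white plastic bottle stopper, 28 mm wide, 27 mm high, standing on the bench on the lever's side of the gauge; origin at the centre of its underside
- bottle_a: stoppered glass sample bottle, 66 mm wide, 164 mm high; origin at the centre of its underside
- bottle_b: a second stoppered glass sample bottle like bottle_a, with a white stopper
- reagent: amber glass reagent jar with black cap, 60 mm wide, 125 mm high; origin at the centre of its underside
- wash_bottle: white wash bottle with blue cap and bent spout, 72 mm wide, 193 mm high; origin at the centre of its underside
- marker: grey and yellow marker pen, 121 mm long, 13 mm thick, lying on the bench; origin under its middle
Not all that is in view belongs to the job. What is shaped like the jar_clear but purple is not meant.

How it is judged:
By the outcome, as a careful person would: the job done as asked, in the order asked, and still so for the second after the job is handed in, with the robot touching nothing.
It also fails if it takes over 45 s, if anything falls off the work surface, if the arm or the gripper's body presses on something with over 40 N, if the wrist force passes 120 N, or if a joint passes its speed limit or range.

ROBOT

A 6-joint arm with a two-finger parallel gripper is mounted at the origin on the work surface. World frame = base frame: x ahead of the robot, y to its left, z up, the work surface at z = 0. Lengths are in m, angles in rad, forces in N, time in s.
With the tool pointing down it reaches from about 0.325 to 0.775 m from the base axis. Payload 5.5 kg.
Tool frame: the origin (TCP) lies at the very end of the fingers, on their centre line; the grasp point (between the pads) lies behind it (arm.hold_point_z is the y of the grasp point in the tool frame, in m); y points along the fingers, z is the direction in which the jaws open and shut, and the axes are right-handed (so a half turn about y gives the same grasp; the last joint's range is limited). The gripper opens to 88 mm and grips with 3 to 60 N. Pads are 20 mm wide; open, the fingers measure 115 mm over their backs; the gripper's body (75 mm by 178 mm) begins 61 mm behind the grasp point.
Start: joints at [1.212, 0.091, 1.231, -0, 1.82, -0.057], TCP at [0.178, 0.573, 0.223] pointing down, gripper open.
Joint ranges: [-2.87, 2.87], [-0.86, 2.18], [0.17, 2.46], [-1.51, 4.65], [0.06, 2.69], [-2.65, 2.65]. Speed limits (rad/s): [2.57, 2.57, 3.01, 3.14, 3.14, 3.14].

INTERFACE

Orientations are given as a 3x3 rotation matrix whose columns are the frame's x, y, z axes.
In Python, from plant import arm gives the robot as it stands. The module is installed in compiled form; this text tells all that it offers.
- The arm moves only by the shell command python3 -m pendant 'ROWS'. ROWS is JSON, a list of rows, each an object of numbers: "hand": the opening, from 0 (shut) to 1 (fully open); "dx", "dy", "dz": the shift along the world's x, y, z in m; "ax", "ay", "az": the turn, a rotation vector about the world's x, y, z in degrees. In form: [{"hand": .., "dx": .., "dy": .., "dz": .., "ax": .., "ay": .., "az": ..}, ...]. A call has 1 to 12 rows; each row shifts and turns the pose as measured when the row begins; what a row does not reach is not made up. A row lasts 1/8 s, in which the tool goes at most 62.5 mm and 10.7 degrees, less where a joint would pass 70% of its speed; a pose out of reach is approached as far as the arm can. A call is refused whole if a number of a shift passes 0.0625 or a number of a turn 10.7, either way. A call with a gripper value outside its range is refused whole. The fingers move at their own pace and stop on an object; the grip force is fixed at half the most. Time passes only in rows, so rows that do not move let the fingers close. It gives the time, the measured TCP pose, the force and the opening at its end, in the units of the state.
- arm.get_state(): the state, without advancing time (a new reading comes with each control period).
- arm.snapshot(name): name is "scene" or "top" or "wrist"; returns a dict with "image" (400x640x3 uint8, blue, green, red), "range_z" (400x640 float32, m along the optical axis (not along the pixel's ray), 0 where there is no reading), "intrinsics" (3x3 intrinsics, pixels), "view" (4x4, takes a point from world to camera coordinates); the wrist camera has in their place "mount" (4x4, takes a point from camera to tool coordinates, whose origin is the TCP and whose axes are the tool frame's). Camera axes: x right, y down, z forward; pixel columns grow to the right and rows downward; lengths in m; the calibration is good to about 2 mm. A picture is of the moment at which its call begins: read the wrist's pose just before it.
- arm.hand_in(): hands the job in, once; it reports no verdict.
The state is a dict: "time_s": time; "q": joint angles; "qvel": joint speeds; "tau": joint torques, N m; "position": TCP position; "eef_rot": TCP orientation; "contact_force": force on the tool from outside, world axes, zero at the start; "wrist_torque": the same for the moment, N m; "gripper_width": finger opening in m.
Only numpy, scipy, OpenCV 4.12 (cv2) and the standard library are available. Lean on these libraries where they do the work, as an engineer would, in place of code of your own. Each camera call takes 0.05 s, during which the arm holds its last target.

## Working session

There is one attempt and no reset: what is moved stays moved. The work goes in short steps, Python scripts to look and compute and a shell command to move; the robot and the scene stay as the last step left them, time stands still between calls to the robot, and variables do not carry over. Pictures are saved under pics/ and viewed, and the job is handed in when it is done.

```bash
mkdir -p pics
cat > h.py <<'E'
import numpy as np, cv2
from plant import arm
def snap(n,tag):
    st=arm.get_state(); s=arm.snapshot(n); cv2.imwrite(f'pics/{tag}.png',s['image'])
    np.savez(f'{tag}.npz',**{k:v for k,v in s.items()},pos=st['position'],rot=st['eef_rot'])
    return s
def load(tag): return dict(np.load(f'{tag}.npz'))
def cw(s):
    if 'view' in s: return np.linalg.inv(s['view'])
    T=np.eye(4);T[:3,:3]=s['rot'];T[:3,3]=s['pos'];return T@s['mount']
def pt(s,u,v,d=None):
    d=s['range_z'][int(v),int(u)] if d is None else d
    K=s['intrinsics']; p=np.array([(u-K[0,2])/K[0,0]*d,(v-K[1,2])/K[1,1]*d,d,1]); return (cw(s)@p)[:3]
def plane(s,u,v,z):
    T=cw(s);a=pt(s,u,v,1.0);o=T[:3,3];r=a-o;return o+r*(z-o[2])/r[2]
def proj(s,p):
    c=(np.linalg.inv(cw(s))@np.append(p,1))[:3];k=s['intrinsics']@c;return k[:2]/k[2]
def cloud(s):
    d=s['range_z'];K=s['intrinsics'];v,u=np.indices(d.shape)
    P=np.stack([(u-K[0,2])/K[0,0]*d,(v-K[1,2])/K[1,1]*d,d,np.ones_like(d)],-1)
    return (P@cw(s).T)[...,:3]
E
python3 - <<'E'
from h import *
for n in('scene','top'): snap(n,n+'0')
st=arm.get_state();print(arm.hold_point_z,st)
E
```

```text
-0.0187 {'time_s': 0.1, 'q': array([ 1.21228148e+00,  9.18200872e-02,  1.23172503e+00, -3.05194058e-05,
        1.81981512e+00, -5.67270264e-02]), 'qvel': array([ 0.00110823, -0.00037518, -0.00271111, -0.00017713,  0.00079812,
        0.00094821]), 'tau': array([ 1.72690212e-03, -4.47856307e+01, -4.07571065e+01,  7.00068846e-02,
        2.84233672e-02, -9.79944889e-05]), 'position': array([0.17827272, 0.5726328 , 0.22162093]), 'eef_rot': array([[ 9.54804378e-01, -5.92519875e-04,  2.97234334e-01],
       [-2.97234916e-01, -1.66557910e-03,  9.54802928e-01],
       [-7.06724155e-05, -9.99998437e-01, -1.76641981e-03]]), 'contact_force': array([-0.15867498,  0.57313366, -0.0724559 ]), 'wrist_torque': array([ 0.02382602, -0.0349005 , -0.03455528]), 'gripper_width': 0.08751265553586794}
```

View pics/scene0.png

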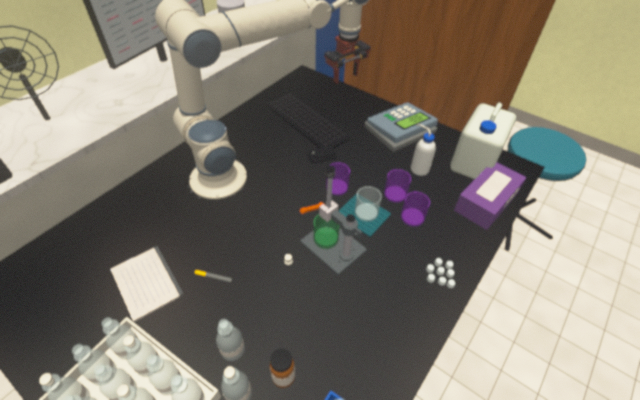

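View pics/top0.png

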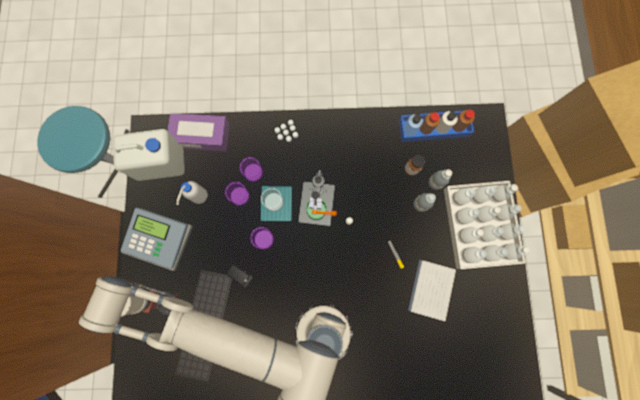

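Run:
```python
from h import *
t=load('top0');s=load('scene0')
cv2.imwrite('pics/c1.png',cv2.resize(t['image'][160:240,250:370],None,fx=6,fy=6,interpolation=cv2.INTER_CUBIC))
cv2.imwrite('pics/c2.png',cv2.resize(s['image'][155:280,280:400],None,fx=4.6,fy=4.6,interpolation=cv2.INTER_CUBIC))
print(cw(t)[:3,3],t['intrinsics'][0,0],cw(s)[:3,3])
for n,q in(('top',t),('scene',s)):
    C=cloud(q);im=cv2.cvtColor(q['image'],cv2.COLOR_BGR2HSV)
    m=(im[...,0]>4)&(im[...,0]<16)&(im[...,1]>150)&(im[...,2]>120)
    P=C[m];v,u=np.nonzero(m);k=(P[:,2]>.1)&(P[:,2]<.3)&(abs(P[:,1])<.3)
    print(n,k.sum());print(np.c_[u[k],v[k],P[k].round(3)][::max(1,k.sum()//15)])
```

```text
[0.25003681 0.01396317 1.57373218] 370.1085726173816 [ 0.95504659 -0.6467009   1.10172257]
top 42
[[ 3.13e+02  2.10e+02  4.80e-01  2.60e-02  1.66e-01]
 [ 3.15e+02  2.10e+02  4.81e-01  1.80e-02  1.57e-01]
 [ 3.13e+02  2.12e+02  4.73e-01  2.60e-02  1.63e-01]
 [ 3.21e+02  2.12e+02  4.69e-01 -5.00e-03  1.78e-01]
 [ 3.23e+02  2.12e+02  4.70e-01 -1.20e-02  1.74e-01]
 [ 3.27e+02  2.12e+02  4.67e-01 -2.70e-02  1.91e-01]
 [ 3.29e+02  2.12e+02  4.66e-01 -3.50e-02  1.91e-01]
 [ 3.13e+02  2.13e+02  4.68e-01  2.60e-02  1.66e-01]
 [ 3.15e+02  2.13e+02  4.69e-01  1.80e-02  1.61e-01]
 [ 3.17e+02  2.13e+02  4.67e-01  1.10e-02  1.68e-01]
 [ 3.19e+02  2.13e+02  4.66e-01  3.00e-03  1.73e-01]
 [ 3.21e+02  2.13e+02  4.66e-01 -5.00e-03  1.76e-01]
 [ 3.23e+02  2.13e+02  4.66e-01 -1.20e-02  1.76e-01]
 [ 3.25e+02  2.13e+02  4.65e-01 -2.00e-02  1.78e-01]
 [ 3.27e+02  2.13e+02  4.64e-01 -2.70e-02  1.86e-01]
 [ 3.29e+02  2.13e+02  4.63e-01 -3.50e-02  1.87e-01]
 [ 3.24e+02  2.14e+02  4.61e-01 -1.60e-02  1.77e-01]
 [ 3.32e+02  2.14e+02  4.57e-01 -4.50e-02  1.99e-01]
 [ 3.34e+02  2.14e+02  4.57e-01 -5.30e-02  1.97e
[... 269 characters left out ...]
 1.77e-01]
 [ 3.07e+02  2.07e+02  4.61e-01 -3.20e-02  1.88e-01]
 [ 3.13e+02  2.07e+02  4.69e-01 -1.30e-02  1.76e-01]
 [ 3.02e+02  2.08e+02  4.59e-01 -5.30e-02  2.01e-01]
 [ 3.08e+02  2.08e+02  4.65e-01 -3.20e-02  1.87e-01]
 [ 3.14e+02  2.08e+02  4.73e-01 -1.40e-02  1.75e-01]
 [ 3.01e+02  2.09e+02  4.60e-01 -5.90e-02  2.03e-01]
 [ 3.07e+02  2.09e+02  4.68e-01 -4.10e-02  1.92e-01]
 [ 3.13e+02  2.09e+02  4.73e-01 -1.80e-02  1.75e-01]
 [ 3.03e+02  2.10e+02  4.65e-01 -5.70e-02  2.00e-01]
 [ 3.09e+02  2.10e+02  4.71e-01 -3.60e-02  1.85e-01]
 [ 3.02e+02  2.11e+02  4.65e-01 -6.00e-02  1.99e-01]
 [ 3.08e+02  2.11e+02  4.71e-01 -4.10e-02  1.85e-01]
 [ 3.05e+02  2.12e+02  4.70e-01 -5.40e-02  1.92e-01]]
```

View pics/c1.png

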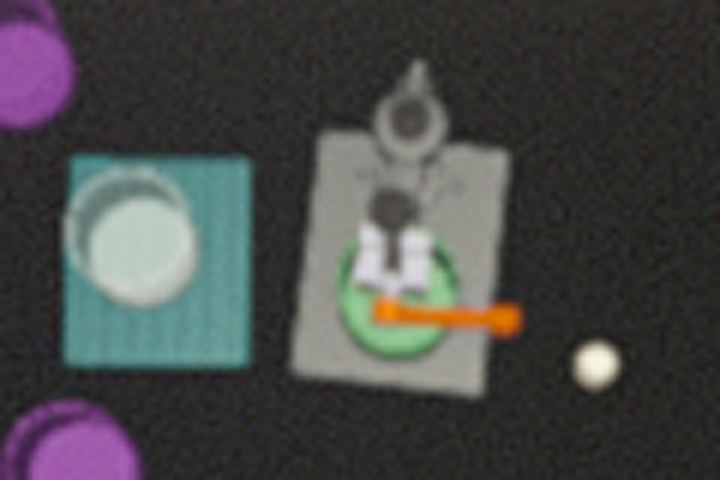

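View pics/c2.png

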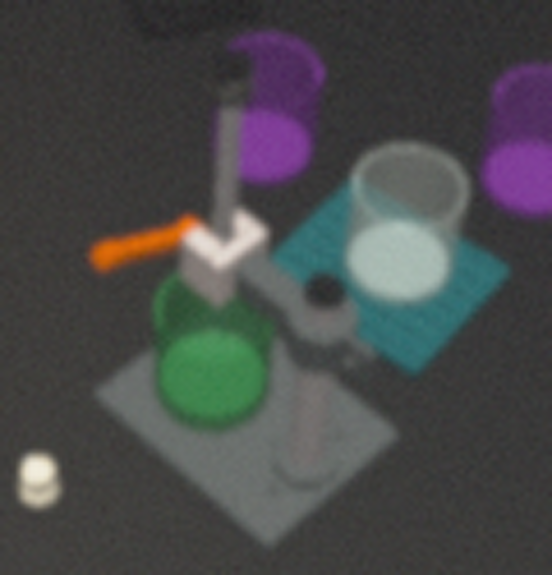

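Run:
```python
from h import *
t=load('top0');s=load('scene0')
for n,q in(('top',t),('scene',s)):
    C=cloud(q)
    m=(C[...,2]>.215)&(C[...,2]<.42)&(abs(C[...,0]-.5)<.12)&(abs(C[...,1])<.12)
    P=C[m];v,u=np.nonzero(m);o=np.argsort(P[:,2]);print(n,m.sum(),q['range_z'].shape);print(np.c_[u,v,P.round(3)][o][::max(1,len(o)//25)])
    hd=P[P[:,2]>.30]; print('head',hd.mean(0),hd.min(0),hd.max(0))
# plate by top view
im=t['image'][160:240,250:370].astype(int)
for (u,v) in [(318,132),(511,150),(485,397),(290,375)]: print(plane(t,250+u/6,160+v/6,.012).round(4))
print('col',plane(t,250+408/6,160+118/6,.205),'head',plane(t,250+393/6,160+210/6,.346),plane(t,250+393/6,160+210/6,.33))
```

```text
top 61 (400, 640)
[[3.16e+02 2.02e+02 5.01e-01 1.30e-02 2.20e-01]
 [3.14e+02 2.02e+02 5.00e-01 2.10e-02 2.28e-01]
 [3.15e+02 2.01e+02 5.00e-01 1.70e-02 2.45e-01]
 [3.16e+02 2.00e+02 5.01e-01 1.30e-02 2.58e-01]
 [3.14e+02 2.00e+02 5.00e-01 2.00e-02 2.67e-01]
 [3.13e+02 1.99e+02 4.93e-01 2.30e-02 3.19e-01]
 [3.12e+02 1.98e+02 4.96e-01 2.70e-02 3.24e-01]
 [3.16e+02 1.99e+02 4.92e-01 1.30e-02 3.26e-01]
 [3.15e+02 1.99e+02 4.91e-01 1.60e-02 3.28e-01]
 [3.13e+02 1.93e+02 5.11e-01 2.30e-02 3.35e-01]
 [3.13e+02 1.98e+02 4.94e-01 2.30e-02 3.36e-01]
 [3.13e+02 1.94e+02 5.07e-01 2.30e-02 3.36e-01]
 [3.11e+02 1.94e+02 5.07e-01 3.00e-02 3.37e-01]
 [3.14e+02 1.98e+02 4.93e-01 2.00e-02 3.37e-01]
 [3.13e+02 1.95e+02 5.04e-01 2.30e-02 3.37e-01]
 [3.12e+02 1.96e+02 5.00e-01 2.60e-02 3.37e-01]
 [3.17e+02 1.97e+02 4.96e-01 9.00e-03 3.38e-01]
 [3.12e+02 1.93e+02 5.11e-01 2.60e-02 3.38e-01]
 [3.15e+02 1.94e+02 5.07e-01 1.60e-02 3.38e-01]
 [3.15e+02 1.95e+02 5.03e-01 1.60e-02 3.38e-01]
 [3.18e+02 1.94e+02 5.06e-01 6.00e-03 3.38e-01]
 [3.17e+02 1.93e+02 5.10e-01 9.00e-03 3.39e-01]
 [3.14e+02 1.93e+02 5.10e-
[... 1408 characters left out ...]
e+02 1.72e+02 5.16e-01 1.40e-02 3.32e-01]
 [3.29e+02 1.72e+02 5.09e-01 5.00e-03 3.35e-01]
 [3.30e+02 1.72e+02 5.13e-01 4.00e-03 3.37e-01]
 [3.33e+02 1.70e+02 5.15e-01 1.50e-02 3.38e-01]
 [3.31e+02 1.70e+02 5.11e-01 1.10e-02 3.39e-01]
 [3.28e+02 1.67e+02 4.98e-01 1.50e-02 3.39e-01]
 [3.27e+02 1.68e+02 4.98e-01 1.00e-02 3.40e-01]
 [3.31e+02 1.68e+02 5.08e-01 1.50e-02 3.41e-01]]
head [0.50900019 0.01024751 0.33020846] [0.49457978 0.00069301 0.30070624] [0.51842859 0.0265538  0.3424685 ]
[0.6292 0.0669 0.012 ]
[ 0.6117 -0.0719  0.012 ]
[ 0.4335 -0.0467  0.012 ]
[0.453  0.0907 0.012 ]
col [0.58975309 0.00313158 0.205     ] head [0.50162726 0.01428223 0.346     ] [0.50490602 0.01428639 0.33      ]
```

```bash
python3 -m pendant '[{"hand":0,"dx":0,"dy":0,"dz":0.06},{"hand":0,"dx":0,"dy":0,"dz":0.06},{"hand":0,"dx":0,"dy":0,"dz":0.06},{"hand":0,"dx":0.025,"dy":-0.05,"dz":0.01,"az":-8},{"hand":0,"dx":0.025,"dy":-0.05,"dz":0.01,"az":-8},{"hand":0,"dx":0.025,"dy":-0.05,"dz":0.01,"az":-8},{"hand":0,"dx":0.025,"dy":-0.05,"dz":0.0,"az":-8},{"hand":0,"dx":0.025,"dy":-0.05,"dz":0.0,"az":-8},{"hand":0,"dx":0.025,"dy":-0.05,"az":-8},{"hand":0,"dx":0.025,"dy":-0.05,"az":-8},{"hand":0,"dx":0.025,"dy":-0.05,"az":-8},{"hand":0,"dx":0.025,"dy":-0.05,"az":-8}]'
python3 - <<'E'
from h import *
s=arm.get_state();print(s['position'],s['eef_rot'],s['q'],s['contact_force'])
w=snap('wrist','w1');print(w['mount'],w['intrinsics'])
E
```

```text
[0.17827272 0.5726328  0.22162093] [[ 9.54804378e-01 -5.92519875e-04  2.97234334e-01]
 [-2.97234916e-01 -1.66557910e-03  9.54802928e-01]
 [-7.06724155e-05 -9.99998437e-01 -1.76641981e-03]] [ 1.21228148e+00  9.18200872e-02  1.23172503e+00 -3.05194058e-05
  1.81981512e+00 -5.67270264e-02] [-0.15867498  0.57313366 -0.0724559 ]
[[-7.35378864e-04  9.61270775e-01  2.75604712e-01 -7.56206646e-02]
 [ 7.84529831e-05 -2.75604730e-01  9.61271048e-01 -1.62110178e-01]
 [ 9.99999727e-01  7.28520423e-04  1.27259333e-04  3.42604310e-04]
 [ 0.00000000e+00  0.00000000e+00  0.00000000e+00  1.00000000e+00]] [[277.25339376   0.         323.56720838]
 [  0.         277.25339376 206.32317773]
 [  0.           0.           1.        ]]$[0]: bad value
```

View pics/w1.png

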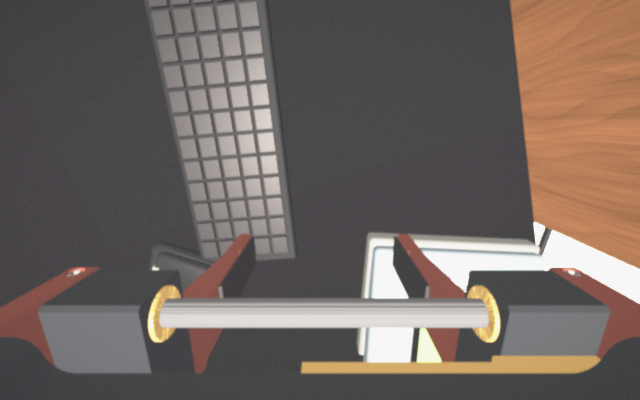

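```bash
python3 -m pendant '[{"hand":0.0,"dx":0.0,"dy":0.0,"dz":0.06,"ax":0,"ay":0,"az":0},{"hand":0.0,"dx":0.0,"dy":0.0,"dz":0.06,"ax":0,"ay":0,"az":0},{"hand":0.0,"dx":0.0,"dy":0.0,"dz":0.06,"ax":0,"ay":0,"az":0},{"hand":0,"dx":0.025,"dy":-0.05,"dz":0.01,"ax":0,"ay":0,"az":-8},{"hand":0,"dx":0.025,"dy":-0.05,"dz":0.01,"ax":0,"ay":0,"az":-8},{"hand":0,"dx":0.025,"dy":-0.05,"dz":0.01,"ax":0,"ay":0,"az":-8},{"hand":0,"dx":0.025,"dy":-0.05,"dz":0,"ax":0,"ay":0,"az":-8},{"hand":0,"dx":0.025,"dy":-0.05,"dz":0,"ax":0,"ay":0,"az":-8},{"hand":0,"dx":0.025,"dy":-0.05,"dz":0,"ax":0,"ay":0,"az":-8},{"hand":0,"dx":0.025,"dy":-0.05,"dz":0,"ax":0,"ay":0,"az":-8},{"hand":0,"dx":0.025,"dy":-0.05,"dz":0,"ax":0,"ay":0,"az":-8},{"hand":0,"dx":0.025,"dy":-0.05,"dz":0,"ax":0,"ay":0,"az":-8}]'
python3 - <<'E'
from h import *
s=arm.get_state();print(s['position'],s['eef_rot'],s['q'],s['contact_force'])
w=snap('wrist','w2')
E
```

```text
time_s: 1.65
position: [0.4061, 0.111, 0.4272]
eef_rot: [[-0.021, -0.016, 1.0], [-1.0, 0.002, -0.021], [-0.001, -1.0, -0.016]]
contact_force: [0.8, 0.3, -0.4]
gripper_width: 0.0004
[0.40605005 0.11097334 0.42718969] [[-0.0210903  -0.01622377  0.99964593]
 [-0.99977681  0.00158193 -0.02106738]
 [-0.00123957 -0.99986713 -0.01625352]] [ 0.18218198 -0.21923105  1.15043281  0.00566928  2.2260526   0.20668323] [ 0.82607514  0.30823165 -0.38374447]
```

View pics/w2.png

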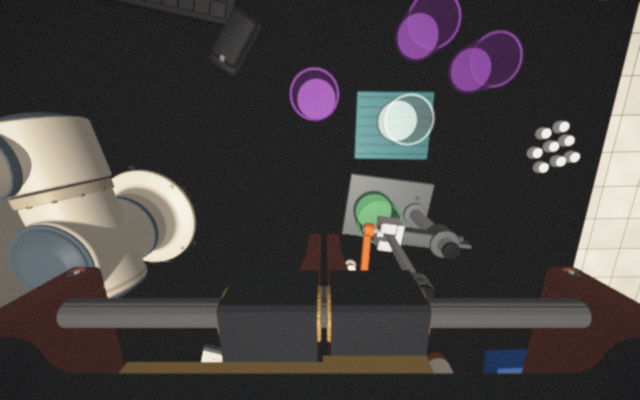

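Run:
```python
from h import *
w=load('w2');print(proj(w,[.504,.016,.339]),proj(w,[.504,.016,.182]))
C=cloud(w);m=(C[...,2]>.3)&(C[...,2]<.36)&(abs(C[...,0]-.5)<.05)&(abs(C[...,1])<.06)
P=C[m];print(m.sum(),P.mean(0) if m.sum() else '',P.min(0),P.max(0))
for z in(.19,.22,.25,.28,.31):
  k=(abs(C[...,2]-z)<.01)&(abs(C[...,0]-.5)<.03)&(abs(C[...,1])<.05);print(z,k.sum(),C[k].mean(0) if k.any() else '')
cv2.imwrite('pics/c3.png',cv2.resize(w['image'][160:310,330:490],None,fx=4,fy=4,interpolation=cv2.INTER_CUBIC))
```

```text
[421.88574935 297.48482882] [389.5305623  238.56627103]
285 [0.50782776 0.02629591 0.33101368] [0.50002867 0.01615745 0.30026969] [0.51730477 0.03070146 0.34137649]
0.19 453 [0.50428913 0.02064683 0.18282258]
0.22 62 [0.50337151 0.01985527 0.21971557]
0.25 75 [0.50345199 0.01996071 0.25025647]
0.28 82 [0.50395829 0.02057692 0.27909141]
0.31 46 [0.50587797 0.02865918 0.31540853]
```

View pics/c3.png

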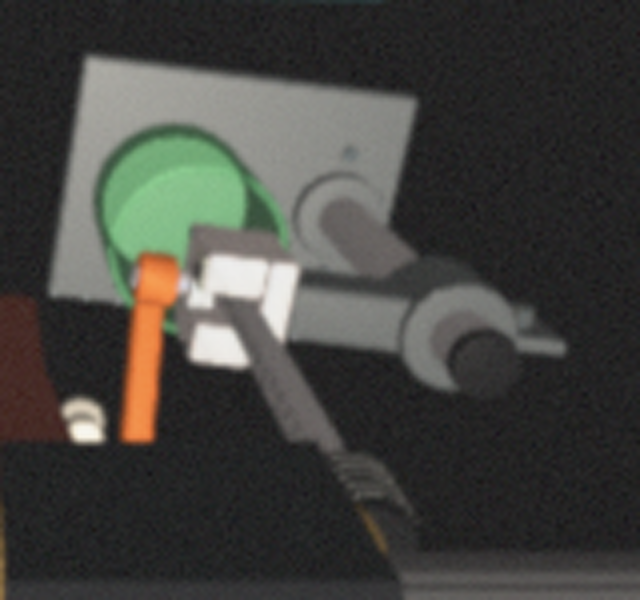

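```bash
python3 -m pendant '[{"hand":0,"dx":0.04,"dy":-0.04,"dz":0,"ax":0,"ay":-0.9,"az":-6.5},{"hand":0,"dx":0.04,"dy":-0.04,"dz":0,"ax":0,"ay":0,"az":0},{"hand":0,"dx":0.019,"dy":-0.015,"dz":-0.03,"ax":0,"ay":0,"az":0},{"hand":0,"dx":0,"dy":0,"dz":-0.02,"ax":0,"ay":0,"az":0},{"hand":0,"dx":0,"dy":0,"dz":0,"ax":0,"ay":0,"az":0}]'
python3 - <<'E'
from h import *
w=snap('wrist','w3');w=snap('scene','s3');t=snap('top','t3')
E
```

```text
time_s: 2.33
position: [0.5099, 0.006, 0.3731]
eef_rot: [[-0.155, -0.003, 0.988], [-0.988, 0.0, -0.155], [0.0, -1.0, -0.003]]
contact_force: [0.4, -0.4, -0.5]
gripper_width: 0.0007
```

View pics/w3.png

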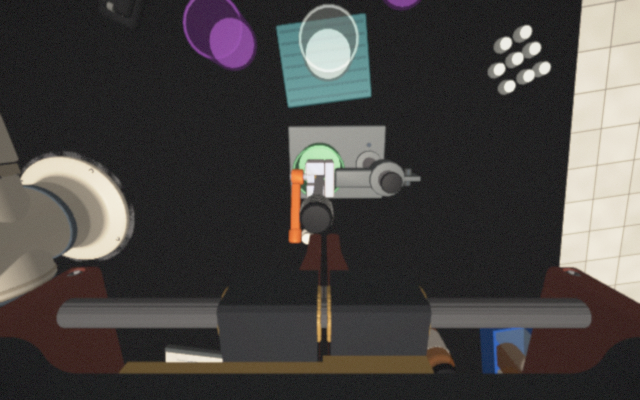

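View pics/s3.png

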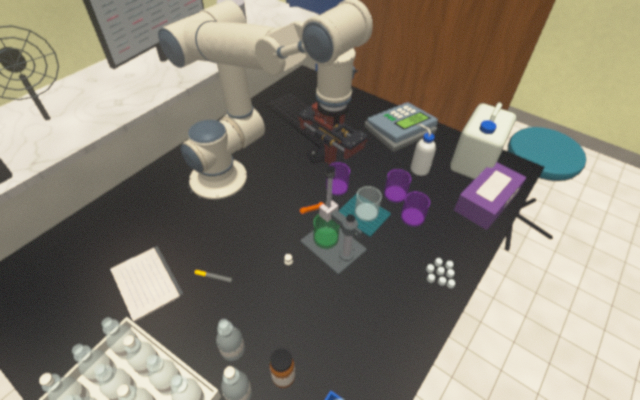

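Run:
```python
from h import *
w=load('w3');C=cloud(w);
m=(C[...,2]>.28)&(C[...,2]<.362)&(abs(C[...,0]-.5)<.03)&(abs(C[...,1]-.01)<.04)
v,u=np.nonzero(m);P=C[m];k=P[:,2]>.333;print(len(P),k.sum(),P[k].mean(0),P[k].min(0),P[k].max(0),np.median(P[k][:,2]))
k2=(P[:,2]>.305)&(P[:,2]<.333);print('side',P[k2].mean(0),P[k2].min(0),P[k2].max(0))
print('pos',w['pos'],proj(w,w['pos']))
# orange
im=cv2.cvtColor(w['image'],cv2.COLOR_BGR2HSV)
o=(im[...,0]>4)&(im[...,0]<16)&(im[...,1]>150)&(im[...,2]>120)&(C[...,2]>.13)&(C[...,2]<.25)&(abs(C[...,1])<.12)
Q=C[o];q=Q[np.argsort(Q[:,1])];print(len(q));print(q[::max(1,len(q)//14)].round(3))
for tag in('t3',):pass
cv2.imwrite('pics/c4.png',cv2.resize(w['image'][110:280,260:430],None,fx=3.5,fy=3.5,interpolation=cv2.INTER_CUBIC))
```

```text
1087 898 [0.50555092 0.01821978 0.3388617 ] [0.4924792  0.00419128 0.33316095] [0.51805314 0.02981949 0.34149491] 0.33929820759520035
side [0.50771752 0.02669508 0.32279901] [0.49264597 0.01579178 0.31106879] [0.51829154 0.02982926 0.33290651]
pos [0.509855   0.00595787 0.37309508] [323.5380016  250.63371123]
702
[[ 0.466 -0.058  0.197]
 [ 0.468 -0.051  0.197]
 [ 0.466 -0.046  0.198]
 [ 0.463 -0.042  0.198]
 [ 0.468 -0.036  0.189]
 [ 0.463 -0.029  0.187]
 [ 0.468 -0.022  0.181]
 [ 0.47  -0.015  0.177]
 [ 0.469 -0.008  0.175]
 [ 0.463 -0.001  0.17 ]
 [ 0.474  0.006  0.167]
 [ 0.474  0.013  0.164]
 [ 0.476  0.019  0.165]
 [ 0.469  0.026  0.164]
 [ 0.475  0.032  0.154]]
```

View pics/c4.png

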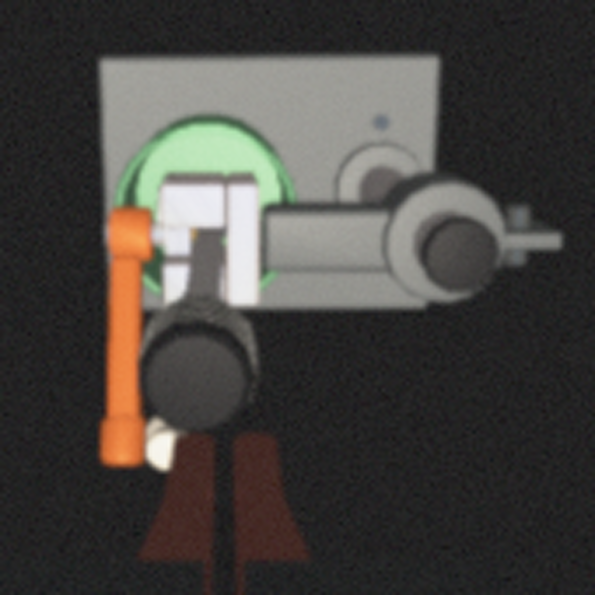

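```bash
python3 -m pendant '[{"hand":0,"dx":-0.0045,"dy":0.011,"dz":-0.01,"ax":0,"ay":0,"az":1},{"hand":0,"dx":0,"dy":0,"dz":-0.015,"ax":0,"ay":0,"az":0},{"hand":0,"dx":0,"dy":0,"dz":0,"ax":0,"ay":0,"az":0}]'
python3 -m pendant '[{"hand":0,"dx":0,"dy":0,"dz":-0.004,"ax":0,"ay":0,"az":0},{"hand":0,"dx":0,"dy":0,"dz":-0.004,"ax":0,"ay":0,"az":0}]'
python3 -m pendant '[{"hand":0,"dx":0,"dy":0,"dz":-0.004,"ax":0,"ay":0,"az":0},{"hand":0,"dx":0,"dy":0,"dz":-0.004,"ax":0,"ay":0,"az":0}]'
```

```text
time_s: 2.85
position: [0.5046, 0.0201, 0.3528]
eef_rot: [[-0.132, 0.007, 0.991], [-0.991, 0.0, -0.132], [-0.001, -1.0, 0.007]]
contact_force: [-0.1, -0.5, 0.1]
gripper_width: 0.0003
time_s: 3.1
position: [0.5044, 0.021, 0.3462]
eef_rot: [[-0.13, 0.009, 0.991], [-0.991, 0.001, -0.13], [-0.002, -1.0, 0.009]]
contact_force: [-0.5, -0.8, 0.0]
gripper_width: 0.0004
time_s: 3.35
position: [0.5045, 0.021, 0.3382]
eef_rot: [[-0.13, 0.01, 0.991], [-0.991, 0.001, -0.13], [-0.002, -1.0, 0.01]]
contact_force: [0.5, -1.0, 1.3]
gripper_width: 0.0001
```

```bash
python3 -m pendant '[{"hand":0,"dx":0.0005,"dy":-0.003,"dz":0.002,"ax":0,"ay":0.5,"az":0},{"hand":0,"dx":0,"dy":0,"dz":-0.006,"ax":0,"ay":0,"az":0},{"hand":0,"dx":0,"dy":0,"dz":-0.008,"ax":0,"ay":0,"az":0}]'
python3 -m pendant '[{"hand":0,"dx":0,"dy":0,"dz":-0.008,"ax":0,"ay":0,"az":0},{"hand":0,"dx":0,"dy":0,"dz":-0.008,"ax":0,"ay":0,"az":0},{"hand":0,"dx":0,"dy":0,"dz":-0.008,"ax":0,"ay":0,"az":0}]'
python3 - <<'E'
from h import *
w=snap('wrist','w4');print(w.keys())
cv2.imwrite('pics/w4b.png',cv2.resize(w['image'][110:310,230:430],None,fx=3,fy=3,interpolation=cv2.INTER_CUBIC))
E
```

```text
time_s: 3.72
position: [0.5051, 0.0175, 0.3261]
eef_rot: [[-0.131, 0.002, 0.991], [-0.991, 0.0, -0.131], [-0.001, -1.0, 0.002]]
contact_force: [0.2, 1.0, 0.9]
gripper_width: 0.0007
time_s: 4.1
position: [0.5051, 0.0175, 0.3001]
eef_rot: [[-0.131, 0.002, 0.991], [-0.991, 0.0, -0.131], [-0.001, -1.0, 0.002]]
contact_force: [0.3, -0.2, 1.3]
gripper_width: 0.0007
dict_keys(['image', 'range_z', 'intrinsics', 'mount'])
```

View pics/w4b.png

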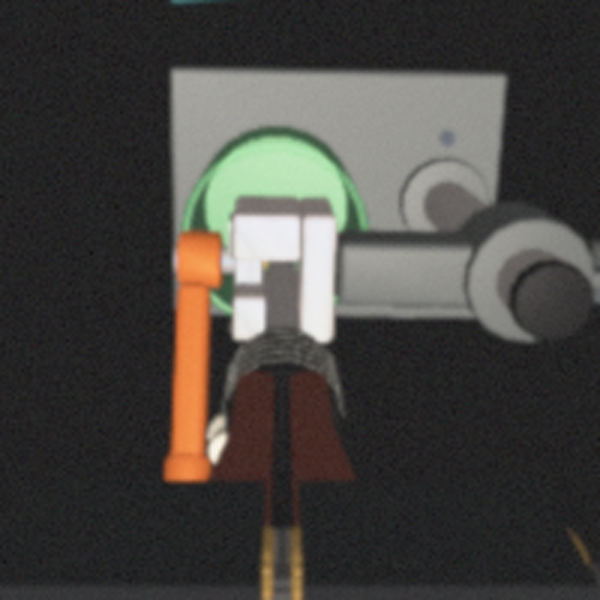

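```bash
python3 -m pendant '[{"hand":0,"dx":0,"dy":0,"dz":-0.008,"ax":0,"ay":0,"az":0},{"hand":0,"dx":0,"dy":0,"dz":-0.008,"ax":0,"ay":0,"az":0},{"hand":0,"dx":0,"dy":0,"dz":-0.008,"ax":0,"ay":0,"az":0},{"hand":0,"dx":0,"dy":0,"dz":-0.008,"ax":0,"ay":0,"az":0}]'
python3 -m pendant '[{"hand":0,"dx":0,"dy":0,"dz":-0.005,"ax":0,"ay":0,"az":0},{"hand":0,"dx":0,"dy":0,"dz":-0.004,"ax":0,"ay":0,"az":0}]'
for i in 1; do :; done
python3 -m pendant '[{"hand":0,"dx":0,"dy":0,"dz":-0.003,"ax":0,"ay":0,"az":0}]'
python3 -m pendant '[{"hand":0,"dx":0,"dy":0,"dz":-0.002,"ax":0,"ay":0,"az":0}]'
python3 -m pendant '[{"hand":0,"dx":0,"dy":0,"dz":-0.002,"ax":0,"ay":0,"az":0}]'
```

```text
time_s: 4.65
position: [0.505, 0.0175, 0.2651]
eef_rot: [[-0.131, 0.001, 0.991], [-0.991, 0.0, -0.131], [-0.0, -1.0, 0.001]]
contact_force: [-0.5, 0.3, 1.5]
gripper_width: 0.0005
time_s: 4.9
position: [0.5049, 0.0175, 0.2549]
eef_rot: [[-0.131, 0.0, 0.991], [-0.991, 0.0, -0.131], [-0.0, -1.0, 0.0]]
contact_force: [-0.2, 0.1, 1.9]
gripper_width: 0.0004
time_s: 5.03
position: [0.505, 0.0175, 0.2517]
eef_rot: [[-0.131, 0.0, 0.991], [-0.991, 0.0, -0.131], [-0.0, -1.0, 0.0]]
contact_force: [0.0, -0.2, 0.7]
gripper_width: 0.0006
time_s: 5.15
position: [0.5049, 0.0175, 0.2497]
eef_rot: [[-0.131, 0.0, 0.991], [-0.991, 0.0, -0.131], [-0.0, -1.0, 0.0]]
contact_force: [-0.8, 0.5, 1.1]
gripper_width: 0.0005
time_s: 5.28
position: [0.5049, 0.0176, 0.2477]
eef_rot: [[-0.131, 0.0, 0.991], [-0.991, 0.0, -0.131], [-0.0, -1.0, 0.0]]
contact_force: [0.5, 0.3, 1.5]
gripper_width: 0.0001
```

```bash
python3 -m pendant '[{"hand":0,"dx":0,"dy":0,"dz":-0.001,"ax":0,"ay":0,"az":0}]' | grep -E 'pos|force'
python3 -m pendant '[{"hand":0,"dx":0,"dy":0,"dz":-0.001,"ax":0,"ay":0,"az":0}]'| grep -E 'pos|force'
python3 -m pendant '[{"hand":0,"dx":0,"dy":0,"dz":-0.001,"ax":0,"ay":0,"az":0}]'| grep -E 'pos|force'
```

```text
position: [0.5049, 0.0175, 0.2466]
contact_force: [-0.5, 0.2, 1.3]
position: [0.505, 0.0175, 0.2463]
contact_force: [-1.0, 0.4, 6.1]
position: [0.505, 0.0175, 0.2463]
contact_force: [-2.1, -0.1, 5.7]
```

Force jumped from about 1.3 to 6 N with the tip at 0.2463 m. That matches the green jar's floor, which predicts the head top at 0.246. I'll back off now and check.

```bash
python3 -m pendant '[{"hand":0,"dx":0,"dy":0,"dz":0.003,"ax":0,"ay":0,"az":0},{"hand":0,"dx":0,"dy":0,"dz":0.03,"ax":0,"ay":0,"az":0},{"hand":0,"dx":0,"dy":-0.02,"dz":0.04,"ax":0,"ay":0,"az":0},{"hand":0,"dx":-0.015,"dy":-0.03,"dz":0,"ax":0,"ay":0,"az":0},{"hand":0,"dx":-0.015,"dy":-0.02,"dz":0,"ax":0,"ay":0,"az":0},{"hand":0,"dx":0,"dy":0,"dz":0,"ax":0,"ay":0,"az":0}]'
python3 - <<'E'
from h import *
w=snap('wrist','w5');snap('scene','s5');w=load('w5');s=load('s5')
C=cloud(w)
m=(C[...,2]>.235)&(C[...,2]<.26)&(abs(C[...,0]-.505)<.03)&(abs(C[...,1]-.017)<.03)
if m.any(): print('head',m.sum(),np.median(C[m],0))
im=cv2.cvtColor(w['image'],cv2.COLOR_BGR2HSV)
o=(im[...,0]>4)&(im[...,0]<16)&(im[...,1]>150)&(im[...,2]>100)&(C[...,2]>.13)&(C[...,2]<.25)&(abs(C[...,1])<.12)
Q=C[o];q=Q[np.argsort(Q[:,1])];print(len(q));print(q[::max(1,len(q)//14)].round(3))
cv2.imwrite('pics/w5b.png',cv2.resize(w['image'][110:310,230:430],None,fx=3,fy=3,interpolation=cv2.INTER_CUBIC))
cv2.imwrite('pics/s5b.png',cv2.resize(s['image'][155:280,280:400],None,fx=4.6,fy=4.6,interpolation=cv2.INTER_CUBIC))
E
```

```text
time_s: 6.4
position: [0.4741, -0.0538, 0.3201]
eef_rot: [[-0.13, -0.0, 0.992], [-0.992, 0.0, -0.13], [-0.0, -1.0, -0.0]]
contact_force: [0.1, -0.1, 0.4]
gripper_width: 0.0003
head 797 [0.50461561 0.01695362 0.24577304]
996
[[ 0.459 -0.06   0.193]
 [ 0.454 -0.052  0.198]
 [ 0.467 -0.048  0.196]
 [ 0.465 -0.043  0.195]
 [ 0.467 -0.038  0.191]
 [ 0.463 -0.031  0.187]
 [ 0.463 -0.025  0.184]
 [ 0.468 -0.019  0.181]
 [ 0.467 -0.012  0.176]
 [ 0.47  -0.003  0.174]
 [ 0.467  0.004  0.168]
 [ 0.473  0.012  0.165]
 [ 0.468  0.018  0.163]
 [ 0.471  0.025  0.164]
 [ 0.471  0.032  0.157]]
```

View pics/w5b.png

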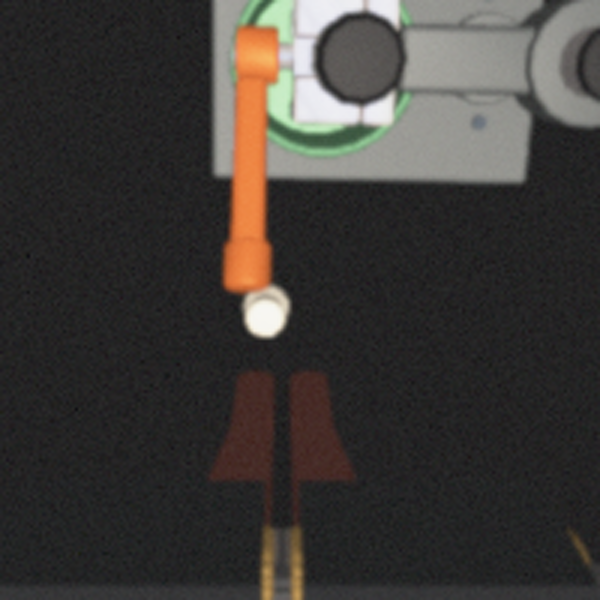

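View pics/s5b.png

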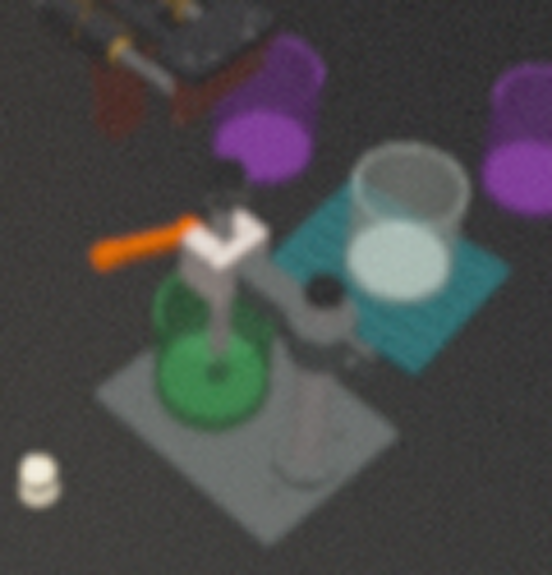

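```bash
python3 -m pendant '[{"hand":0,"dx":-0.012,"dy":0.003,"dz":-0.04,"ax":0,"ay":0,"az":0},{"hand":0,"dx":0,"dy":0,"dz":-0.03,"ax":0,"ay":0,"az":0},{"hand":0,"dx":0,"dy":0,"dz":-0.02,"ax":0,"ay":0,"az":0},{"hand":0,"dx":0,"dy":0,"dz":0,"ax":0,"ay":0,"az":0}]'
python3 - <<'E'
from h import *
snap('wrist','w6');w=load('w6')
cv2.imwrite('pics/w6b.png',cv2.resize(w['image'][110:310,230:430],None,fx=3,fy=3,interpolation=cv2.INTER_CUBIC))
E
```

```text
time_s: 7.0
position: [0.4635, -0.0461, 0.2253]
eef_rot: [[-0.124, -0.003, 0.992], [-0.992, 0.003, -0.124], [-0.002, -1.0, -0.004]]
contact_force: [0.9, 0.8, 0.5]
gripper_width: 0.0006
```

View pics/w6b.png

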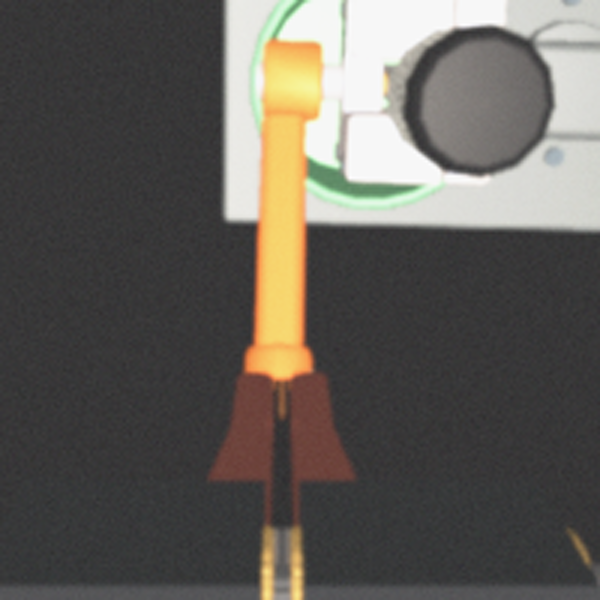

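```bash
python3 -m pendant '[{"hand":0,"dx":0,"dy":0,"dz":-0.01,"ax":0,"ay":0,"az":0},{"hand":0,"dx":0,"dy":-0.001,"dz":-0.01,"ax":0,"ay":0,"az":0},{"hand":0,"dx":0,"dy":-0.001,"dz":-0.008,"ax":0,"ay":0,"az":0}]' | grep -E 'pos|force'
python3 -m pendant '[{"hand":0,"dx":0,"dy":-0.001,"dz":-0.008,"ax":0,"ay":0,"az":0},{"hand":0,"dx":0,"dy":-0.001,"dz":-0.008,"ax":0,"ay":0,"az":0}]' | grep -E 'pos|force'
python3 -m pendant '[{"hand":0,"dx":0,"dy":-0.001,"dz":-0.008,"ax":0,"ay":0,"az":0},{"hand":0,"dx":0,"dy":-0.001,"dz":-0.008,"ax":0,"ay":0,"az":0}]' | grep -E 'pos|force'
```

```text
position: [0.4654, -0.048, 0.1999]
contact_force: [0.1, -2.8, 4.4]
position: [0.4657, -0.0508, 0.1839]
contact_force: [-0.1, -0.1, 2.5]
position: [0.4657, -0.0531, 0.167]
contact_force: [0.4, -1.0, 2.3]
```

```bash
python3 -m pendant '[{"hand":0,"dx":-0.001,"dy":0,"dz":-0.008,"ax":0,"ay":0,"az":0},{"hand":0,"dx":-0.001,"dy":0,"dz":-0.008,"ax":0,"ay":0,"az":0}]' | grep -E 'pos|force'
python3 -m pendant '[{"hand":0,"dx":0,"dy":0,"dz":-0.005,"ax":0,"ay":0,"az":0}]' | grep -E 'pos|force'
python3 -m pendant '[{"hand":0,"dx":0,"dy":0,"dz":-0.004,"ax":0,"ay":0,"az":0}]' | grep -E 'pos|force'
python3 -m pendant '[{"hand":0,"dx":0,"dy":0,"dz":-0.003,"ax":0,"ay":0,"az":0}]' | grep -E 'pos|force'
python3 -m pendant '[{"hand":0,"dx":0,"dy":0,"dz":-0.002,"ax":0,"ay":0,"az":0}]' | grep -E 'pos|force'
```

```text
position: [0.4641, -0.0531, 0.1499]
contact_force: [1.6, -0.4, 2.4]
position: [0.464, -0.0528, 0.1443]
contact_force: [1.5, 0.1, 1.9]
position: [0.464, -0.0523, 0.14]
contact_force: [0.5, 0.9, 2.5]
position: [0.4639, -0.0521, 0.1368]
contact_force: [-0.6, 1.0, 2.5]
position: [0.4639, -0.052, 0.1347]
contact_force: [0.6, 0.9, 2.3]
```

```bash
python3 -m pendant '[{"hand":0,"dx":0,"dy":0,"dz":-0.002,"ax":0,"ay":0,"az":0}]' | grep -E 'pos|force'
python3 -m pendant '[{"hand":0,"dx":0,"dy":0,"dz":-0.002,"ax":0,"ay":0,"az":0}]' | grep -E 'pos|force'
python3 -m pendant '[{"hand":0,"dx":0,"dy":0,"dz":-0.002,"ax":0,"ay":0,"az":0}]' | grep -E 'pos|force'
python3 -m pendant '[{"hand":0,"dx":0,"dy":0,"dz":-0.002,"ax":0,"ay":0,"az":0}]' | grep -E 'pos|force'
```

```text
position: [0.4639, -0.0519, 0.1327]
contact_force: [0.2, 0.3, 2.5]
position: [0.4641, -0.0519, 0.132]
contact_force: [-3.6, 1.6, 14.2]
position: [0.4642, -0.0519, 0.132]
contact_force: [-4.5, 0.3, 12.4]
position: [0.4642, -0.0519, 0.1321]
contact_force: [-4.3, 1.6, 10.6]
```

The force jumped to 10–14 N and the tip stopped moving, so the lever is at its end stop. I'll retreat and check.

```bash
python3 -m pendant '[{"hand":0,"dx":0,"dy":0,"dz":0.005,"ax":0,"ay":0,"az":0},{"hand":0,"dx":0,"dy":-0.005,"dz":0.03,"ax":0,"ay":0,"az":0},{"hand":0,"dx":0,"dy":-0.01,"dz":0.05,"ax":0,"ay":0,"az":0},{"hand":0,"dx":0,"dy":-0.01,"dz":0.06,"ax":0,"ay":0,"az":0},{"hand":0,"dx":-0.02,"dy":-0.01,"dz":0.05,"ax":0,"ay":0,"az":0},{"hand":0,"dx":0,"dy":0,"dz":0,"ax":0,"ay":0,"az":0}]'
python3 - <<'E'
from h import *
snap('wrist','w7');snap('scene','s7');w=load('w7');s=load('s7')
C=cloud(w)
m=(C[...,2]>.235)&(C[...,2]<.26)&(abs(C[...,0]-.505)<.03)&(abs(C[...,1]-.017)<.03)
if m.any(): print('head',m.sum(),np.median(C[m],0))
for n,q in(('w',w),('s',s)):
  C=cloud(q);im=cv2.cvtColor(q['image'],cv2.COLOR_BGR2HSV)
  o=(im[...,0]>4)&(im[...,0]<16)&(im[...,1]>150)&(im[...,2]>100)&(C[...,2]>.1)&(C[...,2]<.25)&(abs(C[...,1])<.12)
  Q=C[o];k=Q[np.argsort(Q[:,1])];print(n,len(k));print(k[::max(1,len(k)//12)].round(3))
  j=(k[:,1]>-.05)&(k[:,1]<0)
  if j.sum()>5: print('slope deg',np.degrees(np.arctan(np.polyfit(k[j,1],k[j,2],1)[0]/1.01)))
cv2.imwrite('pics/w7b.png',cv2.resize(w['image'][110:310,230:430],None,fx=3,fy=3,interpolation=cv2.INTER_CUBIC))
cv2.imwrite('pics/s7b.png',cv2.resize(s['image'][155:280,280:400],None,fx=4.6,fy=4.6,interpolation=cv2.INTER_CUBIC))
E
```

```text
time_s: 9.93
position: [0.4411, -0.0883, 0.3293]
eef_rot: [[-0.123, 0.003, 0.992], [-0.992, 0.001, -0.123], [-0.001, -1.0, 0.002]]
contact_force: [0.4, 0.1, 0.5]
gripper_width: 0.0007
head 876 [0.50368503 0.01607152 0.24568195]
w 817
[[ 0.464 -0.063  0.125]
 [ 0.466 -0.055  0.127]
 [ 0.465 -0.048  0.13 ]
 [ 0.466 -0.041  0.135]
 [ 0.46  -0.031  0.136]
 [ 0.466 -0.021  0.141]
 [ 0.462 -0.012  0.144]
 [ 0.464 -0.003  0.149]
 [ 0.47   0.005  0.152]
 [ 0.477  0.012  0.161]
 [ 0.467  0.017  0.163]
 [ 0.479  0.025  0.164]
 [ 0.473  0.032  0.154]]
slope deg 23.7270827228479
s 128
[[ 0.466 -0.064  0.123]
 [ 0.459 -0.06   0.128]
 [ 0.467 -0.055  0.119]
 [ 0.461 -0.048  0.128]
 [ 0.469 -0.043  0.123]
 [ 0.468 -0.037  0.137]
 [ 0.47  -0.03   0.136]
 [ 0.473 -0.023  0.137]
 [ 0.464 -0.017  0.144]
 [ 0.471 -0.01   0.147]
 [ 0.473 -0.003  0.147]
 [ 0.472  0.003  0.151]
 [ 0.47   0.011  0.159]]
slope deg 22.585701282159096
```

View pics/w7b.png

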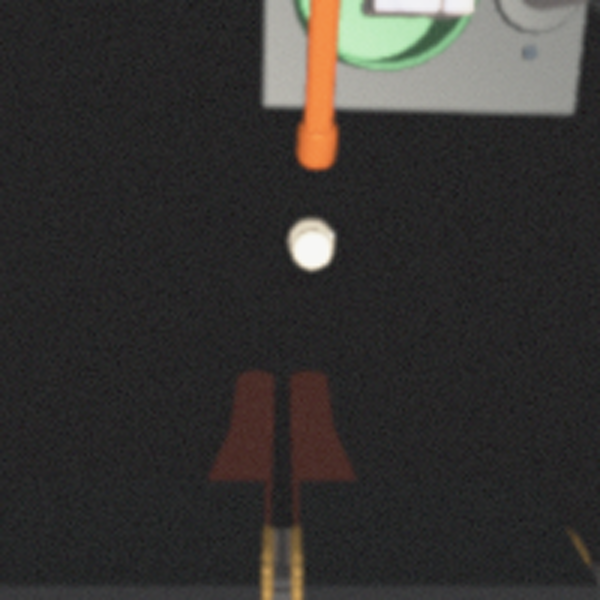

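View pics/s7b.png

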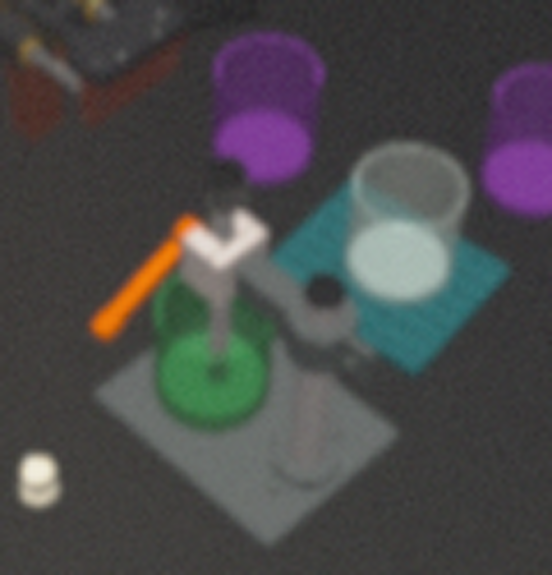

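```bash
python3 -c "
from plant import arm
print(arm.hand_in())"
```

```text
the job is handed in; nothing more can be done
None
```

The gauge rod is down on the inside bottom of the green jar, which is the one under the gauge. The clamp lever is fully down, and the job is handed in at about 10 s of the 45 s allowed.

- **Rod:** I pushed it down by the top of its black head with the closed fingers, rather than gripping it. The force rose from about 1.3 N to about 6 N with the head top at 0.2463 m. The green jar's floor predicts 0.246 m, so this is floor contact.
- **Lever:** I pressed it down until it stopped at about 10–14 N. From two cameras its slope measures 22.6° and 23.7° below level, against the 23° given for fully down.
- **Last checks:** After locking, the head top was still at 0.2457 m. The jars and stopper looked unmoved in the pictures, and the arm was clear of everything. No check failed or disagreed. I did not test the clamp by pulling on the rod.

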